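Right the toppled reagent bottle in its tray

ROBOT

A 6-joint arm with a two-finger parallel gripper is mounted at the origin on the work surface. World frame = base frame: x ahead of the robot, y to its left, z up, the work surface at z = 0. Lengths are in mm, angles in rad, forces in N, time in s.
With the tool pointing down it reaches from about 350 to 775 mm from the base axis. Payload 7.3 kg.
Tool frame: the origin (TCP) lies midway between the tips of the shut fingers; the grasp point (between the pads) lies 19 mm behind it; x points along the fingers, y is the direction in which the jaws open and shut, and the axes are right-handed (so a half turn about x gives the same grasp; the last joint's range is limited). The gripper opens to 92 mm and grips with 3 to 60 N. Pads are 19 mm wide; open, the fingers measure 130 mm over their backs; the gripper's body (75 mm by 190 mm) begins 47 mm behind the grasp point.
Start: joints at [1.186, 0.342, 1.524, -0, 1.275, -0.146], TCP at [124.166, 510.125, 226.741] pointing down, gripper open.
Joint ranges: [-2.53, 2.53], [-0.77, 2.02], [0.04, 2.7], [-1, 4.14], [0.28, 2.66], [-3.11, 3.11]. Speed limits (rad/s): [2.57, 2.57, 3.14, 3.14, 3.14, 3.14].

INTERFACE

Orientations are given as [roll, pitch, yaw] about the fixed x, y, z axes, in that order (R = Rz(yaw) Ry(pitch) Rx(roll)).
In Python, from plant import bot gives the robot as it stands. The module is installed in compiled form; this text tells all that it offers.
- The arm moves only by the shell command python3 -m handwheel 'ROWS' [OPENING]. ROWS is JSON, a list that holds one entry, the list of rows, each a list of 4 numbers: the shift along the tool's x, y, z in cm, then the turn about the tool's x in rad. A call has 1 to 8 rows; each row shifts and turns the commanded pose from where the row before left it, along the tool's axes as they then stand; what a row does not reach is not made up. A row lasts 1/12 s, in which the tool goes at most 41.7 mm and 7.16 degrees, less where a joint would pass 70% of its speed; a pose out of reach is approached as far as the arm can. A call is refused whole if a number of a shift passes 4.17 or a number of a turn 0.125, either way. A call with a gripper value outside its range is refused whole. OPENING is the opening, from 0 (shut) to 1 (fully open), set as the call begins (- or left out, the last holds). The fingers move at their own pace and stop on an object; the grip force is fixed at half the most. Time passes only in rows, so rows that do not move let the fingers close. It gives the time, the measured TCP pose, the force and the opening at its end, in the units of the state.
- bot.get_obs(): the state, without advancing time (a new reading comes with each control period).
- bot.capture(name): name is "scene" or "top" or "wrist"; returns (picture, depth): 420x560x3 uint8, red, green, blue; 420x560 float32, mm along the optical axis (not along the pixel's ray), 0 where there is no reading.
- bot.camera_model(name): a dict with "fx", "fy", "cx", "cy" (pixels), "position" and "rotation" of the camera in the world. Camera axes: x right, y down, z forward; pixel columns grow to the right and rows downward; lengths in mm; the calibration is good to about 2 mm. A picture is of the moment at which its call begins: read the wrist's pose just before it. camera_model takes no time and is no camera call; for the wrist camera it gives the pose at the moment of the call.
- bot.close_job(): hands the job in, once; it reports no verdict.
Trained networks look in the newest picture that a camera, given by its name, has taken for a name from the list of things; names that differ only in an ending like _2 or _b are one class to them, and where a whole thing is asked for, a point or a joint stands for the part that bears it (a point fixed in the world has none). Each returns a list of dicts, best first, with "conf" (0 to 1); they miss things now and then, are a little off and sometimes report something else, mostly with a low value. They report only what shows in the picture. A call takes as long as a camera call. They do not tell look-alikes from the thing itself.
- bot.find_in(camera, label): "bbox" ([left, top, width, height] in pixels, round what is visible of it).
- bot.spot_point(camera, label): "point" ([column, row] in pixels: a listed point, or the origin of a listed thing).
The state is a dict: "time": time; "joint_positions": joint angles; "dq": joint speeds; "tau": joint torques, N m; "tool_pos": TCP position; "tcp_rot": TCP orientation; "contact_force": force on the tool from outside, world axes, zero at the start; "moment": the same for the moment, N m; "grip_width": finger opening in mm.
Only numpy, scipy, OpenCV 4.12 (cv2) and the standard library are available. Lean on these libraries where they do the work, as an engineer would, in place of code of your own. Each camera call takes 0.05 s, during which the arm holds its last target.

TASK

One amber reagent bottle has toppled over in the long steel tray on the lab bench. Stand it upright again on the floor of the tray, between its two standing neighbours, and let go of it; leave the neighbours standing where they are.

Things in the scene. Friction and masses are not known exactly. Their poses are not given: they have to be found in the camera images.
- bottle: toppled amber bottle, round white cap, 0.1-0.2 kg. Body 44 x 44 mm, 78 mm tall, flat sides; cap 30 mm wide; 108 mm tall overall. Origin: centre of its underside; z axis from base to cap, x and y square to the sides. Starts lying on a flat side on the tray floor (origin 22 mm above it), cap within 6 degrees of the tray's +x axis. Centre of mass about 45 mm from the base
- tray: fixed stainless steel tray, a straight lane 520 mm long (its x axis) and 78 mm wide (its y axis) over all. Origin: centre of its underside, on the bench; z up. Its floor is 6 mm above the bench; a lip 6 mm thick runs round the edge and stands 6 mm above the floor, so the lane inside is 508 x 66 mm
- square_neighbour: upright bottle of the same shape and size as the toppled one, standing in the tray near one end (either end), about 208 mm from the tray's centre. Origin: centre of its underside, z up
- jar_neighbour: squat round amber jar with a white lid, 54 mm in diameter, 62 mm tall, standing in the tray near the other end, about 208 mm from the tray's centre. Origin: centre of its underside, z up
Not all that is in view belongs to the job. What is shaped like the jar_neighbour but brown is not meant.

How it is judged (in metres and radians):
At the end, for the whole second after the job is handed in: The toppled bottle stands cap up (within 10 degrees) on the tray floor, within 15 mm of the lane's centre line and 165 mm of the tray's middle along it, at rest and released; both neighbours are upright (10 degrees) and within 20 mm of where they were (angle between each of bottle, square_neighbour, jar_neighbour's own z axis and vertical below 0.17 rad and z of bottle in the frame of tray between 0 and 0.011 m and y of bottle in the frame of tray between -0.015 and 0.015 m and x of bottle in the frame of tray between -0.165 and 0.165 m and linear speed of bottle below 0.02 m/s and distance of each of square_neighbour, jar_neighbour from where it was at the start of the episode below 0.02 m); the robot touches nothing.
It fails at once if a neighbour is knocked over (angle between any of square_neighbour, jar_neighbour's own z axis and vertical above 0.5 rad).
It also fails if it takes over 42 s, if anything falls off the work surface, if the arm or the gripper's body presses on something with over 40 N, if the wrist force passes 120 N, or if a joint passes its speed limit or range.

## Working session

There is one attempt and no reset: what is moved stays moved. The work goes in short steps, Python scripts to look and compute and a shell command to move; the robot and the scene stay as the last step left them, time stands still between calls to the robot, and variables do not carry over. Pictures are saved under pics/ and viewed, and the job is handed in when it is done.

```bash
mkdir -p pics; cat > h.py <<'E'
from plant import bot
import numpy as np, cv2
from scipy.spatial.transform import Rotation as R
def save(n,p): cv2.imwrite('pics/'+n+'.png',cv2.cvtColor(p,cv2.COLOR_RGB2BGR))
def world(cam,u,v,z):
    m=cam; d=np.array([(u-m['cx'])/m['fx'],(v-m['cy'])/m['fy'],1]); return np.array(m['position'])+np.array(m['rotation'])@(d*z)
def plane(m,u,v,h):
    d=np.array(m['rotation'])@np.array([(u-m['cx'])/m['fx'],(v-m['cy'])/m['fy'],1]); p=np.array(m['position']); return p+d*(h-p[2])/d[2]
E
python3 - <<'E'
from h import *
o=bot.get_obs(); print({k:np.round(v,3) for k,v in o.items()})
for c in ['scene','top']:
    p,d=bot.capture(c); save(c+'0',p); np.save(c+'0d.npy',d); np.save(c+'0p.npy',p)
    print(c,bot.camera_model(c))
    for l in ['bottle','tray','square_neighbour','jar_neighbour']:
        print(c,l,[(r['bbox'],round(r['conf'],2)) for r in bot.find_in(c,l)],[(np.round(r['point']),round(r['conf'],2)) for r in bot.spot_point(c,l)])
E
```

```text
{'time': np.float64(0.0), 'joint_positions': array([ 1.186,  0.343,  1.525, -0.   ,  1.275, -0.146]), 'dq': array([-0.001,  0.   ,  0.002, -0.   ,  0.   , -0.001]), 'tau': array([ -0.   , -43.124, -24.422,   0.072,   0.056,  -0.   ]), 'tool_pos': array([124.008, 509.728, 226.042]), 'tcp_rot': array([-1.714,  1.569, -1.952]), 'contact_force': array([ 0.289, -0.385, -1.319]), 'moment': array([ 0.011,  0.018, -0.006]), 'grip_width': np.float64(91.479)}
scene {'fx': 435.31363959346567, 'fy': 435.31363959346567, 'cx': 276.1411635755363, 'cy': 214.1617525608508, 'position': array([964.51172315, 110.99256801, 625.62117669]), 'rotation': array([-2.46452957,  0.01168542,  1.76480618])}
scene bottle [([251.4, 191.5, 67.2, 48.3], 0.61)] [(array([261., 202.]), 0.65)]
scene tray [] [(array([302., 229.]), 0.68)]
scene square_neighbour [([405.1, 227.5, 45.7, 62.3], 0.57)] [(array([422., 271.]), 0.89)]
scene jar_neighbour [([180.7, 159.7, 34.9, 42.9], 0.94), ([154.3, 116.7, 29.0, 40.2], 0.85), ([120.7, 152.3, 35.7, 41.3], 0.84), ([197.5, 125.1, 26.8, 38.0], 0.61)] [(array([172., 150.]), 0.87), (arra
[... 162 characters left out ...]
59, 'cx': 273.203278085979, 'cy': 220.0028378340558, 'position': array([ 285.76057788,    3.00698314, 1166.06697533]), 'rotation': array([-2.97022261,  0.00530898, -1.57494645])}
top bottle [([241.3, 198.2, 47.1, 27.1], 0.66)] [(array([285., 220.]), 0.65)]
top tray [([140.2, 171.7, 229.8, 85.5], 0.9)] [(array([252., 209.]), 0.73)]
top square_neighbour [([146.4, 171.3, 31.2, 28.4], 0.96)] [(array([164., 189.]), 0.96)]
top jar_neighbour [([332.3, 270.0, 27.4, 23.9], 0.92), ([373.7, 274.6, 34.2, 23.8], 0.86), ([380.3, 222.8, 29.8, 25.8], 0.59), ([328.0, 220.9, 29.9, 24.1], 0.57)] [(array([338., 234.]), 0.89), (array([345., 283.]), 0.69), (array([393., 240.]), 0.68), (array([386., 290.]), 0.61)]
```

```bash
sed -i "s/np.array(m\['rotation'\])/rot(m)/g" h.py; sed -i "4i def rot(m): return R.from_euler('xyz',m['rotation']).as_matrix()" h.py; python3 -c "
import cv2
p=cv2.imread('pics/top0.png');cv2.imwrite('pics/topz.png',cv2.resize(p[150:320,120:430],None,fx=2.5,fy=2.5,interpolation=cv2.INTER_CUBIC))
p=cv2.imread('pics/scene0.png');cv2.imwrite('pics/scenez.png',cv2.resize(p[100:320,110:470],None,fx=2.2,fy=2.2,interpolation=cv2.INTER_CUBIC))"
```

```text
(no output)
```

View pics/topz.png

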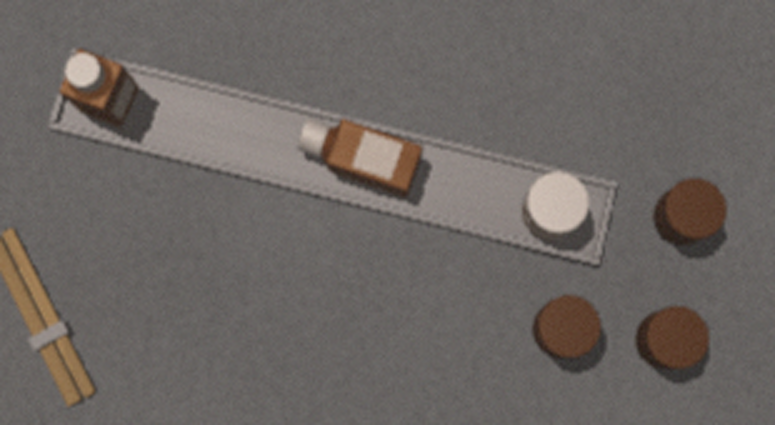

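View pics/scenez.png

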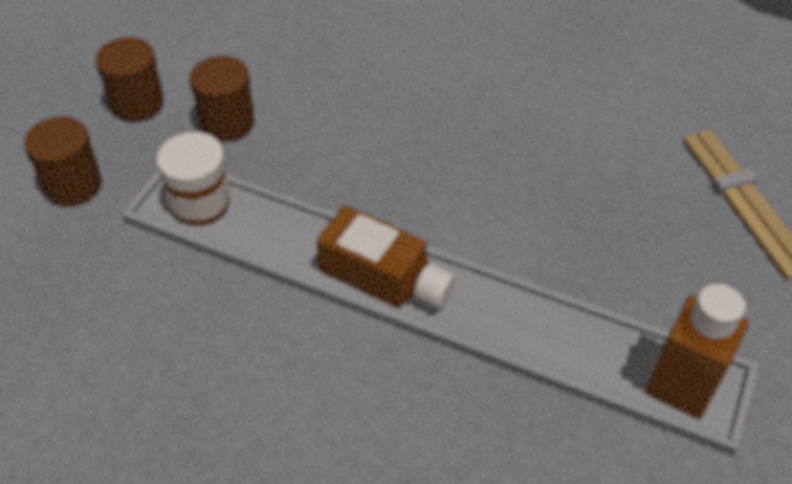

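```bash
python3 - <<'E'
from h import *
m=bot.camera_model('top'); z=lambda a,b:(120+(a+.5)/2.5-.5,150+(b+.5)/2.5-.5)
C=[plane(m,*z(*q),12)[:2] for q in [(75,50),(615,184),(600,264),(51,129)]]
C=np.array(C); print('corners',C.round(0).tolist()); ctr=C.mean(0); print('ctr',ctr)
print('len',[np.linalg.norm(C[i]-C[(i+1)%4]).round(1) for i in range(4)])
d=(C[0]+C[3]-C[1]-C[2]);d/=np.linalg.norm(d); print('x axis (cap dir)',d,np.degrees(np.arctan2(d[1],d[0])))
n=np.array([-d[1],d[0]])
def T(q,h):
    p=plane(m,*z(*q),h); print(q,p.round(0),'tray',((p[:2]-ctr)@d).round(1),((p[:2]-ctr)@n).round(1)); return p
print('body top corners')
B=[T(q,50) for q in [(341,121),(422,148),(410,191),(328,163)]]
T((313,138),40);T((302,136),28);print('sq cap, jar lid');T((84,72),114);T((557,202),68)
D=np.load('top0d.npy'); u,v=map(int,map(round,z(370,155)));print('depthpt',world(dict(m,rotation=rot(m)),u,v,D[v,u]))
u,v=map(int,map(round,z(313,135)));print('cap depthpt',world(dict(m,rotation=rot(m)),u,v,D[v,u]))
E
```

```text
corners [[606.0, 295.0], [477.0, -202.0], [404.0, -186.0], [531.0, 314.0]]
ctr [504.24987237  55.13478567]
len [np.float64(513.5), np.float64(74.7), np.float64(516.3), np.float64(77.4)]
x axis (cap dir) [0.24827981 0.96868836] 75.6242562832106
body top corners
(341, 121) [529.  46.  50.] tray -2.9 -25.8
(422, 148) [504. -26.  50.] tray -78.6 -19.6
(410, 191) [465. -15.  50.] tray -77.6 20.4
(328, 163) [491.  57.  50.] tray -1.2 13.7
(313, 138) [515.  71.  40.] tray 18.5 -6.7
(302, 136) [520.  82.  28.] tray 29.9 -8.2
sq cap, jar lid
(84, 72) [558. 261. 114.] tray 212.5 -1.1
(557, 202) [ 452. -142.   68.] tray -203.6 1.7
depthpt [[-649.56774682 -171.24232423 1783.00706163]
 [ 273.13017675  947.40654321 1793.57546937]
 [ 163.46207169  166.37511375 2281.49106306]]
cap depthpt [[-685.92314227 -195.80985528 1747.6692064 ]
 [ 221.68181936  948.95225204 1816.48222989]
 [ 119.06748523  200.7166591  2286.37177284]]
```

```bash
python3 - <<'E'
from h import *
o=bot.get_obs()
ctr=np.array([504.2,55.1]);a=np.radians(75.6);d=np.array([np.cos(a),np.sin(a)]);n=np.array([-d[1],d[0]])
for c in ['top','scene']:
    m=bot.camera_model(c);D=np.load(c+'0d.npy')
    v,u=np.mgrid[:420,:560]; P=np.stack([(u-m['cx'])/m['fx']*D,(v-m['cy'])/m['fy']*D,D],-1)@rot(m).T+np.array(m['position'])
    P=P[D>0]; t=np.c_[(P[:,:2]-ctr)@d,(P[:,:2]-ctr)@n,P[:,2]]
    s=t[(abs(t[:,0]+25)<90)&(abs(t[:,1])<45)]
    b=s[(s[:,2]>44)&(s[:,2]<58)]; print(c,len(b),np.median(b[:,2]), cv2.minAreaRect(b[:,:2].astype(np.float32)))
    k=s[(s[:,2]>34)&(s[:,0]>4)]; print('cap',len(k),k.min(0).round(1),k.max(0).round(1),np.median(k,0).round(1))
    for lo,hi,h0,h1 in [(170,250,108,122),(-250,-170,60,75)]:
        q=t[(t[:,0]>lo)&(t[:,0]<hi)&(abs(t[:,1])<45)&(t[:,2]>h0)&(t[:,2]<h1)]; print('nb',len(q),np.median(q,0).round(1),((q.max(0)+q.min(0))/2).round(1))
Rm=R.from_euler('xyz',o['tcp_rot']).as_matrix();print(Rm.round(3))
E
```

```text
top 685 48.79851103092278 ((-25.004405975341797, -4.386035919189453), (44.48307418823242, 106.5928726196289), 84.59883880615234)
cap 123 [  4.  -21.9  34.1] [29.8  8.1 46.1] [17.2 -6.4 39.4]
nb 151 [213.6  -1.2 112.4] [213.9  -1.2 112.4]
nb 483 [-204.8    2.2   66.5] [-204.9    1.6   66.7]
scene 987 50.127861589796 ((-22.975553512573242, -6.743139266967773), (45.29281234741211, 107.38236236572266), 84.4739761352539)
cap 226 [  4.1 -26.9  34. ] [31.4  6.3 46.4] [ 17.5 -14.3  40.8]
nb 323 [215.3  -6.1 114. ] [215.5  -4.8 112.4]
nb 574 [-200.7   -3.6   67.9] [-203.8   -1.5   65.6]
[[ 0.     0.237  0.972]
 [ 0.     0.972 -0.237]
 [-1.     0.     0.   ]]
```

```bash
python3 -m handwheel '[[[0,0,0,-0.122],[0,0,0,-0.122],[0,0,0,-0.122],[0,0,0,-0.122],[0,0,0,-0.122],[0,0,0,-0.122],[0,0,0,-0.122],[0,0,0,-0.122]]]' 1
python3 -m handwheel '[[[0,0,0,-0.122],[0,0,0,-0.122],[0,0,0,-0.122],[0,0,0,-0.122],[0,-3.2,-1.65,0],[0,-3.2,-1.65,0],[0,-3.2,-1.65,0],[0,-3.2,-1.65,0]]]'
python3 -m handwheel '[[[0,-3.2,-1.65,0],[0,-3.2,-1.65,0],[0,-3.2,-1.65,0],[0,-3.2,-1.65,0],[0,-3.2,-1.65,0],[0,-3.2,-1.65,0],[0,-3.2,-1.65,0],[0,-3.2,-1.65,0]]]'
python3 -m handwheel '[[[0,-3.2,-1.65,0],[0,-3.2,-1.65,0],[0,-3.2,-1.65,0],[0,-3.2,-1.65,0],[0,0,0,0]]]'
cat >> h.py <<'E'
def off(tx,ty,ctr=(504.2,55.1)):
    o=bot.get_obs(); M=R.from_euler('xyz',o['tcp_rot']).as_matrix(); a=np.radians(75.6)
    d=np.array([np.cos(a),np.sin(a)]);n=np.array([-d[1],d[0]]); p=np.array(ctr)+tx*d+ty*n
    e=np.r_[p,o['tool_pos'][2]]-o['tool_pos']
    print('t',o['time'],'tcp',np.round(o['tool_pos'],1),'tool shift cm',np.round(M.T@e/10,2),'y ang',np.degrees(np.arctan2(M[1,1],M[0,1])).round(1),'F',np.round(o['contact_force'],1),'w',o['grip_width'].round(1),'q',np.round(o['joint_positions'],2))
E
python3 - <<'E'
from h import *
off(30.5,-10.5)
p,d=bot.capture('wrist'); save('w1',p); m=bot.camera_model('wrist'); print(m)
E
```

```text
time: 1.57
tool_pos: [124.2, 510.1, 226.8]
tcp_rot: [0.705, 1.571, 1.449]
contact_force: [-0.2, -0.5, -0.6]
grip_width: 91.8
time: 2.23
tool_pos: [222.9, 403.5, 226.8]
tcp_rot: [-0.449, 1.57, 0.777]
contact_force: [1.4, 0.3, 0.5]
grip_width: 92.1
time: 2.9
tool_pos: [419.4, 192.2, 227.0]
tcp_rot: [-0.695, 1.57, 0.53]
contact_force: [-0.1, 1.0, -0.5]
grip_width: 91.7
time: 3.32
tool_pos: [520.2, 83.7, 226.4]
tcp_rot: [-1.879, 1.568, -0.658]
contact_force: [-0.3, -0.2, -1.0]
grip_width: 91.8Traceback (most recent call last):
  File "<stdin>", line 2, in <module>
  File "h.py", line 14, in off
    print('t',o['time'],'tcp',np.round(o['tool_pos'],1),'tool shift cm',np.round(M.T@e/10,2),'y ang',np.degrees(np.arctan2(M[1,1],M[0,1])).round(1),'F',np.round(o['contact_force'],1),'w',o['grip_width'].round(1),'q',np.round(o['joint_positions'],2))
                                                                                                                                                                                           ^^^^^^^^^^^^^^^^^^^^^
AttributeError: 'float' object has no attribute 'round'
```

```bash
sed -i "s/o\['grip_width'\].round(1)/o['grip_width']/" h.py
python3 - <<'E'
from h import *
off(30.5,-10.5)
m=bot.camera_model('wrist');p,d=bot.capture('wrist'); save('w1',p); print(m)
v,u=np.mgrid[:420,:560]; P=np.stack([(u-m['cx'])/m['fx']*d,(v-m['cy'])/m['fy']*d,d],-1)@rot(m).T+np.array(m['position'])
P=P[d>0];a=np.radians(75.6);dd=np.array([np.cos(a),np.sin(a)]);n=np.array([-dd[1],dd[0]]);c=np.array([504.2,55.1])
t=np.c_[(P[:,:2]-c)@dd,(P[:,:2]-c)@n,P[:,2]]
s=t[(abs(t[:,0]+25)<90)&(abs(t[:,1])<40)]
b=s[(s[:,2]>44)&(s[:,2]<58)]
if len(b): print(len(b),np.median(b[:,2]),cv2.minAreaRect(b[:,:2].astype(np.float32)),b.max(0),b.min(0))
k=s[(s[:,2]>25)&(s[:,0]>6)&(s[:,2]<60)]
if len(k): print('cap',len(k),k.min(0),k.max(0),np.median(k,0))
E
```

```text
t 3.3167 tcp [520.2  83.7 226.4] tool shift cm [ 0.   -0.23 -0.1 ] y ang 159.9 F [-0.3 -0.2 -1. ] w 91.76075873708506 q [ 0.02  0.34  1.52 -0.    1.27 -2.78]
{'fx': 299.8808137537727, 'fy': 299.8808137537727, 'cx': 280.4086567498963, 'cy': 206.54739550182884, 'position': array([495.17650644,  17.23671255, 384.00306182]), 'rotation': array([2.87510949, 0.00326261, 2.79158125])}
3027 49.649206289549056 ((-35.35922622680664, -4.385835647583008), (43.83463668823242, 82.20914459228516), 84.16223907470703) [ 5.61113199 21.21477747 52.29930209] [-78.00725567 -28.82208365  44.03978109]
cap 512 [  6.07554368 -24.55581431  27.3970066 ] [30.9771805   7.29509348 43.93536241] [18.1798413  -8.63674967 40.15576349]
```

View pics/w1.png

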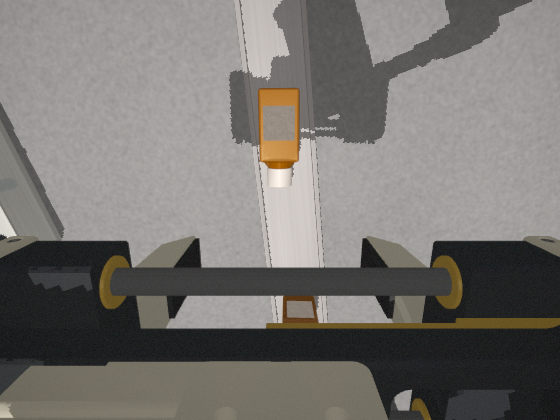

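```bash
python3 -m handwheel '[[[3.5,-0.23,-0.1,0],[3.5,0,0,0],[3.5,0,0,0],[3.5,0,0,0],[3.5,0,0,0],[2.5,0,0,0],[1.1,0,0,0],[0,0,0,0]]]'
python3 - <<'E'
from h import *
off(30.5,-10.7)
p,d=bot.capture('wrist'); save('w2',p)
p,d=bot.capture('scene'); save('s2',cv2.resize(p[100:320,150:470],None,fx=2.4,fy=2.4))
E
```

```text
time: 4.03
tool_pos: [516.2, 87.3, 13.7]
tcp_rot: [1.887, 1.566, 3.113]
contact_force: [-0.7, -0.0, 0.1]
grip_width: 92.2
t 4.0333 tcp [516.2  87.3  13.7] tool shift cm [-0.   -0.74 -0.3 ] y ang 160.2 F [-0.7 -0.   0.1] w 92.2490187069842 q [ 0.02  0.61  1.77  0.    0.77 -2.78]
```

View pics/w2.png

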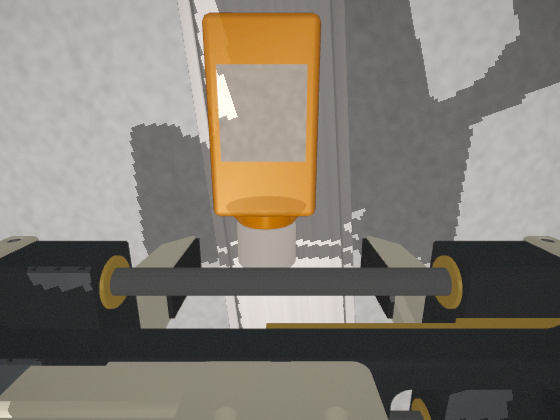

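View pics/s2.png

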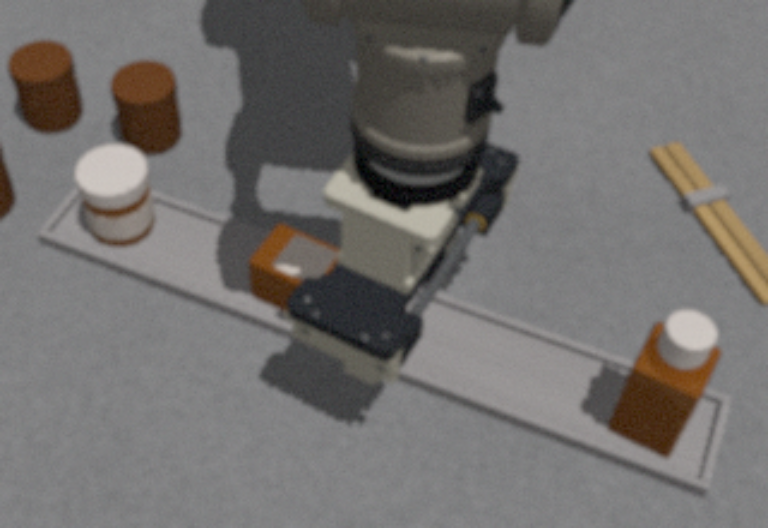

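```bash
python3 -m handwheel '[[[-0.2,-0.74,-0.4,0],[0,0,0,0],[0,0,0,0]]]'
python3 - <<'E'
from h import *
off(30.5,-10.7)
E
python3 -m handwheel '[[[0,0,0,0],[0,0,0,0],[0,0,0,0],[0,0,0,0],[0,0,0,0],[0,0,0,0],[0,0,0,0],[0,0,0,0]]]' 0
python3 - <<'E'
from h import *
off(30.5,-10.7)
p,d=bot.capture('wrist'); save('w3',p)
E
```

```text
time: 4.38
tool_pos: [525.4, 80.0, 19.4]
tcp_rot: [-1.205, 1.567, 0.019]
contact_force: [-0.4, 0.1, 0.2]
grip_width: 92.1
t 4.3833 tcp [525.4  80.   19.4] tool shift cm [-0.    0.38  0.08] y ang 160.2 F [-0.4  0.1  0.2] w 92.0500852696668 q [ 0.01  0.61  1.75  0.    0.78 -2.79]
time: 5.05
tool_pos: [523.9, 80.3, 17.7]
tcp_rot: [1.244, 1.571, 2.469]
contact_force: [-0.3, -0.5, -0.3]
grip_width: 43.3
t 5.05 tcp [523.9  80.3  17.7] tool shift cm [0.   0.22 0.1 ] y ang 160.2 F [-0.3 -0.5 -0.3] w 43.27076072248646 q [ 0.01  0.61  1.75  0.    0.78 -2.79]
```

View pics/w3.png

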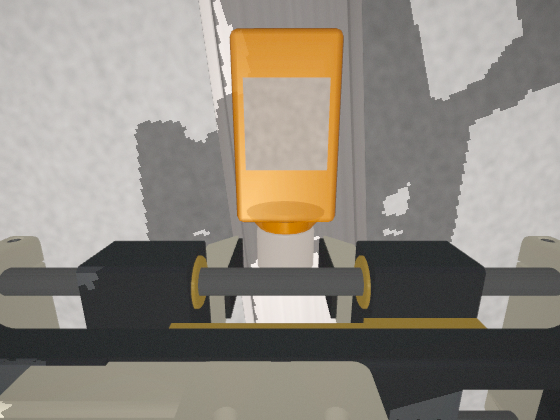

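```bash
python3 -m handwheel '[[[0,0,0,0],[0,0,0,0],[0,0,0,0],[0,0,0,0],[0,0,0,0]]]' 0
python3 -m handwheel '[[[-0.8,0,0,0],[-0.8,0,0,0],[-0.8,0,0,0],[-0.8,0,0,0],[0,0,0,0],[0,0,0,0]]]' 0
python3 - <<'E'
from h import *
off(30.5,-10.7)
p,d=bot.capture('wrist'); save('w4',p)
p,d=bot.capture('scene'); save('s4',cv2.resize(p[100:320,150:470],None,fx=2.4,fy=2.4))
E
```

```text
time: 5.52
tool_pos: [523.8, 80.3, 17.7]
tcp_rot: [1.167, 1.571, 2.392]
contact_force: [0.6, 0.8, -0.2]
grip_width: 29.0
time: 6.02
tool_pos: [524.4, 80.3, 50.6]
tcp_rot: [-1.162, 1.569, 0.063]
contact_force: [0.4, 0.6, -0.5]
grip_width: 28.6
t 6.0167 tcp [524.4  80.3  50.6] tool shift cm [-0.    0.27  0.08] y ang 160.2 F [ 0.4  0.6 -0.5] w 28.560405362653114 q [ 0.01  0.56  1.73  0.    0.86 -2.79]
```

View pics/w4.png

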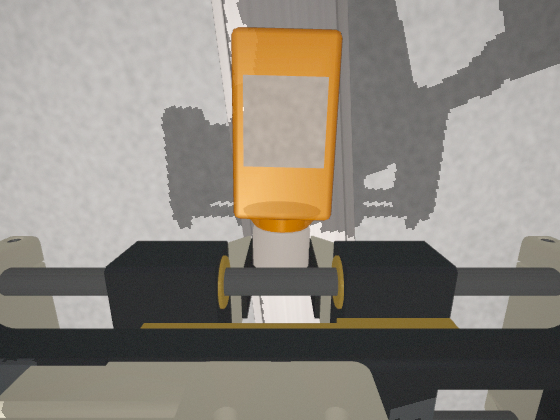

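View pics/s4.png

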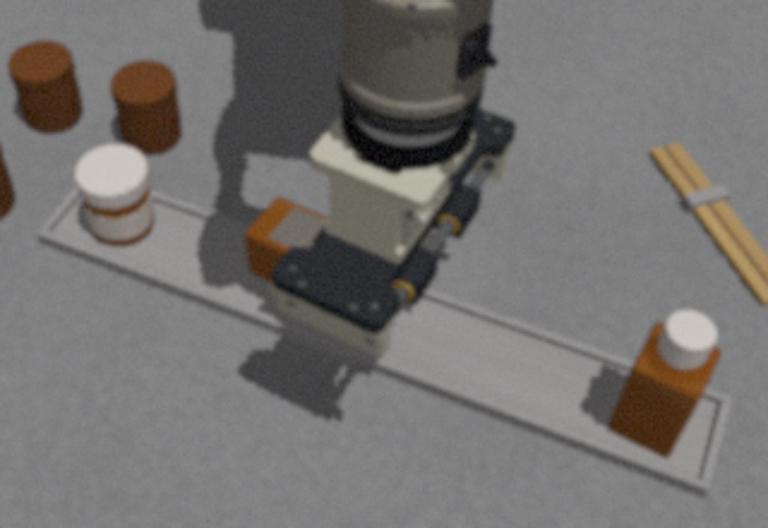

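```bash
python3 -m handwheel '[[[-4.1,0,0,0],[-4.1,0,0,0],[-4.1,0,0,0],[0,0,0,0],[0,0,0,0]]]' 0
python3 - <<'E'
from h import *
off(30.5,-10.7)
p,d=bot.capture('wrist'); save('w5',p)
p,d=bot.capture('scene'); save('s5',cv2.resize(p[60:300,150:470],None,fx=2.4,fy=2.4))
E
```

```text
time: 6.53
tool_pos: [525.1, 80.3, 174.7]
tcp_rot: [-1.199, 1.566, 0.027]
contact_force: [0.4, 0.1, -1.9]
grip_width: 28.8
t 6.5333 tcp [525.1  80.3 174.7] tool shift cm [-0.    0.33  0.06] y ang 160.2 F [ 0.4  0.1 -1.9] w 28.75079950392468 q [ 0.01  0.4   1.59  0.    1.15 -2.79]
```

View pics/w5.png

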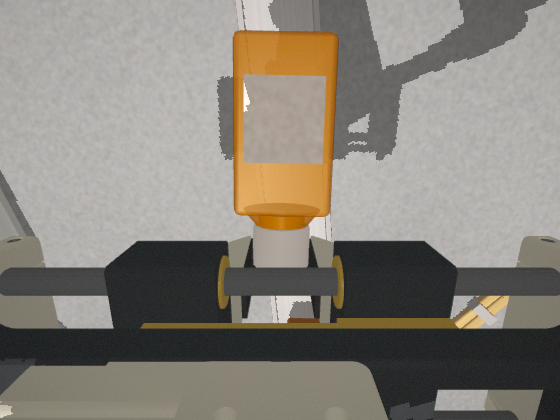

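View pics/s5.png

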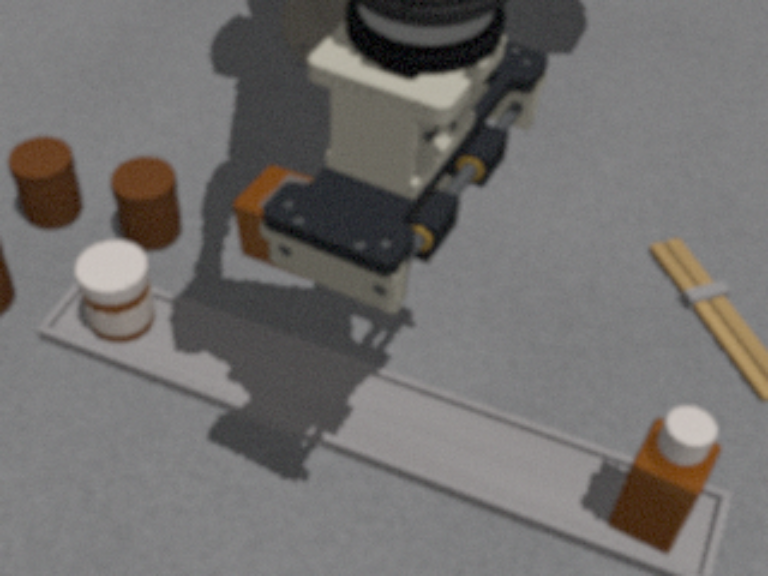

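```bash
cat >> h.py <<'E'
def tilt():
    # slope of amber/label top face in wrist depth, tool frame
    m=bot.camera_model('wrist');o=bot.get_obs();p,d=bot.capture('wrist')
    v,u=np.mgrid[:420,:560]; P=np.stack([(u-m['cx'])/m['fx']*d,(v-m['cy'])/m['fy']*d,d],-1)@rot(m).T+np.array(m['position'])
    M=R.from_euler('xyz',o['tcp_rot']).as_matrix(); Q=(P-o['tool_pos'])@M
    hsv=cv2.cvtColor(p,cv2.COLOR_RGB2HSV); k=(hsv[...,0]>8)&(hsv[...,0]<25)&(hsv[...,1]>150)&(hsv[...,2]>90)&(d>0)&(v<235)&(abs(u-283)<70)
    q=Q[k]; q=q[(abs(q[:,1])<16)]
    A=np.c_[q[:,2],np.ones(len(q))]; s=np.linalg.lstsq(A,q[:,0],rcond=None)[0]
    print('n',len(q),'z range',q[:,2].min().round(1),q[:,2].max().round(1),'x range',np.percentile(q[:,0],[2,98]).round(1),'slope deg',np.degrees(np.arctan(s[0])).round(1)); return p,d,q
E
python3 - <<'E'
from h import *
p,d,q=tilt()
E
```

```text
n 6641 z range -108.1 -21.7 x range [-29.6 -20. ] slope deg -3.4
```

```bash
python3 -m handwheel '[[[3.5,0.3,0,0],[3.5,0.3,0,0],[3.5,0,0,0],[3.0,0,0,0],[1.0,0,0,0],[0.5,0,0,0],[0,0,0,0]]]' 0
python3 - <<'E'
from h import *
off(30.5,-8)
tilt()
E
```

```text
time: 7.27
tool_pos: [517.5, 82.3, 21.7]
tcp_rot: [1.931, 1.568, -3.127]
contact_force: [-0.7, -0.0, 0.8]
grip_width: 29.1
t 7.2667 tcp [517.5  82.3  21.7] tool shift cm [-0.   -0.18  0.1 ] y ang 160.2 F [-0.7 -0.   0.8] w 29.096422843719367 q [ 0.01  0.6   1.76 -0.    0.79 -2.78]
n 6628 z range -107.7 -21.4 x range [-31.3 -21.7] slope deg -0.4
```

```bash
python3 -m handwheel '[[[0,0,0,0],[0,0,0,0],[0,0,0,0]]]' 0.45
python3 - <<'E'
from h import *
off(30.5,-8)
p,d,q=tilt(); 
z=q[:,2]; print(np.percentile(z,[0.5,1,2,98,99,99.5]).round(1))
save('w6',p)
E
```

```text
time: 7.57
tool_pos: [519.3, 82.4, 24.1]
tcp_rot: [-1.186, 1.568, 0.039]
contact_force: [0.4, -0.6, 0.6]
grip_width: 40.4
t 7.5667 tcp [519.3  82.4  24.1] tool shift cm [ 0.   -0.01  0.03] y ang 160.2 F [ 0.4 -0.6  0.6] w 40.35102156289554 q [ 0.01  0.59  1.76  0.    0.79 -2.78]
n 6230 z range -106.3 -20.2 x range [-26.8 -16.5] slope deg 1.8
[-105.8 -105.5 -105.2  -22.5  -21.4  -21. ]
```

View pics/w6.png

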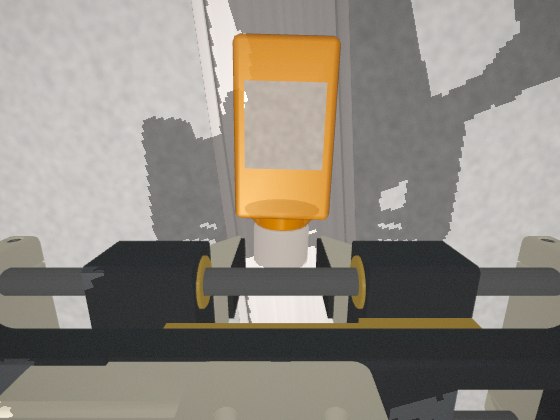

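```bash
python3 -m handwheel '[[[0.4,0,0.75,0],[0,0,0,0]]]' 0.45
python3 - <<'E'
from h import *
p,d,q=tilt(); print(np.percentile(q[:,2],[1,99]).round(1),bot.get_obs()['tool_pos'])
E
python3 -m handwheel '[[[0,0,0,0],[0,0,0,0],[0,0,0,0],[0,0,0,0],[0,0,0,0]]]' 0
python3 -m handwheel '[[[-0.8,0,0,0],[-0.8,0,0,0],[-0.8,0,0,0],[-0.8,0,0,0],[0,0,0,0]]]' 0
python3 - <<'E'
from h import *
p,d,q=tilt(); save('w7',p)
E
```

```text
time: 7.78
tool_pos: [521.2, 90.3, 18.7]
tcp_rot: [-0.783, 1.57, 0.443]
contact_force: [-0.5, 0.4, 0.1]
grip_width: 41.3
n 7043 z range -114.3 -28.0 x range [-32.2 -21.6] slope deg 1.9
[-113.4  -29.6] [520.93691042  90.00798148  18.64769576]
time: 8.25
tool_pos: [520.8, 89.4, 18.7]
tcp_rot: [0.308, 1.571, 1.533]
contact_force: [0.4, 0.1, 0.1]
grip_width: 28.1
time: 8.67
tool_pos: [522.1, 89.5, 52.9]
tcp_rot: [-1.18, 1.567, 0.045]
contact_force: [0.3, -0.6, -1.3]
grip_width: 27.8
n 7643 z range -114.3 -28.2 x range [-29.2 -19.6] slope deg -2.0
```

View pics/w7.png

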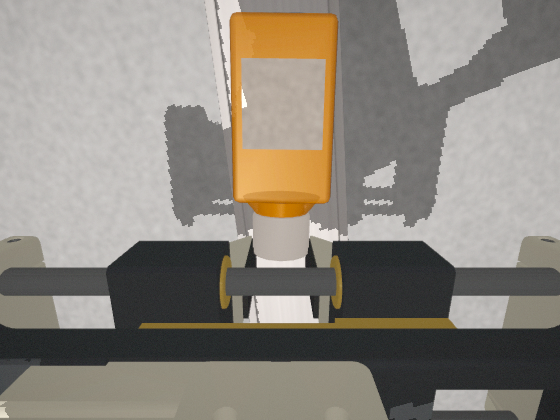

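```bash
python3 -m handwheel '[[[-4.1,0,0,0],[-4.1,0,0,0],[-4.1,0,0,0],[0,0,0,0],[0,0,0,0]]]' 0
python3 - <<'E'
from h import *
p,d,q=tilt(); save('w8',p)
p,d=bot.capture('scene'); save('s8',cv2.resize(p[60:300,150:470],None,fx=2.4,fy=2.4))
E
```

```text
time: 9.13
tool_pos: [522.0, 89.5, 176.0]
tcp_rot: [-1.184, 1.565, 0.041]
contact_force: [-1.0, -0.8, -1.0]
grip_width: 27.6
n 6819 z range -114.3 -28.2 x range [-21.1   1. ] slope deg -14.3
```

View pics/w8.png

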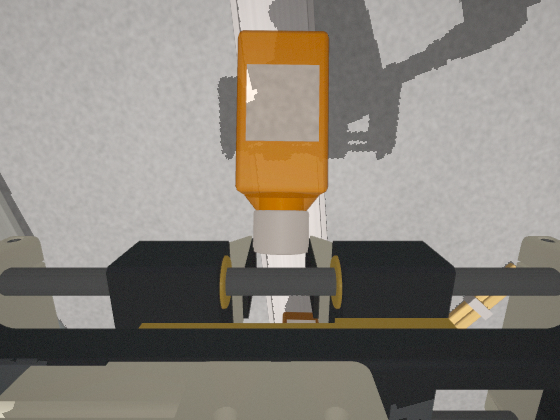

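```bash
python3 -m handwheel '[[[-4.1,0,0,0],[-4.1,0,0,0],[-2,0,0,0],[0,0,0,0],[1.5,0,0,0],[3,0,0,0],[4.1,0,0,0],[-4.1,0,0,0]]]' 0
python3 -m handwheel '[[[-4.1,0,0,0],[-2.5,0,0,0],[-1,0,0,0],[1.5,0,0,0],[3,0,0,0],[4.1,0,0,0],[-4.1,0,0,0],[0,0,0,0]]]' 0
python3 - <<'E'
from h import *
p,d,q=tilt(); save('w9',p); print(bot.get_obs()['tool_pos'])
E
```

```text
time: 9.9
tool_pos: [502.2, 88.8, 203.6]
tcp_rot: [1.937, 1.515, -3.121]
contact_force: [-7.7, -0.0, -10.4]
grip_width: 27.1
time: 10.57
tool_pos: [514.9, 89.3, 255.6]
tcp_rot: [1.937, 1.553, -3.121]
contact_force: [1.9, -0.2, 1.8]
grip_width: 25.5
n 3748 z range -91.8 -21.6 x range [-1.1 57.2] slope deg -45.4
[519.27208664  89.29156097 258.63222457]
```

View pics/w9.png

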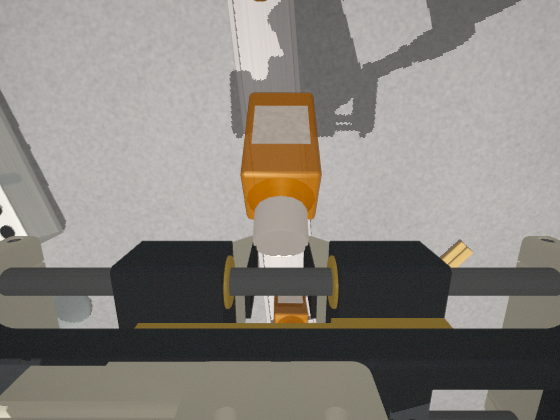

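```bash
python3 - <<'E'
from h import *
o=bot.get_obs();m=bot.camera_model('wrist');p,d=bot.capture('wrist')
M=R.from_euler('xyz',o['tcp_rot']).as_matrix()
v,u=np.mgrid[:420,:560]; P=np.stack([(u-m['cx'])/m['fx']*d,(v-m['cy'])/m['fy']*d,d],-1)@rot(m).T+np.array(m['position']); Q=(P-o['tool_pos'])@M
for r in range(92,262,6): print(r,Q[r,281].round(1),p[r,281])
save('w10',cv2.resize(p[80:300,200:360],None,fx=2.7,fy=2.7))
s,_=bot.capture('scene'); save('s10',cv2.resize(s[20:260,150:470],None,fx=2.4,fy=2.4))
print(o['grip_width'],o['tool_pos'])
E
```

```text
92 [ 253.6    0.8 -111.4] [135 131 128]
98 [ 57.9   0.5 -88.4] [139  83  23]
104 [ 52.5   0.5 -84.3] [140  84  22]
110 [ 45.9   0.5 -80.2] [168 158 147]
116 [ 41.8   0.5 -76.3] [160 152 140]
122 [ 37.4   0.5 -72.6] [170 159 147]
128 [ 32.3   0.5 -69.1] [162 152 142]
134 [ 27.4   0.5 -65.6] [169 157 146]
140 [ 21.5   0.5 -62.4] [170 160 147]
146 [ 18.5   0.5 -59.2] [154  99  46]
152 [ 14.    0.5 -56.2] [152  95  38]
158 [ 10.3   0.5 -53.2] [153 100  46]
164 [  6.3   0.5 -50.4] [155 101  44]
170 [  2.8   0.5 -47.6] [153  98  37]
176 [  2.6   0.5 -44.4] [214 154  76]
182 [  0.2   0.5 -41.6] [198 126  35]
188 [  0.3   0.5 -38.3] [194 126  36]
194 [ -0.9   0.5 -35.2] [194 126  36]
200 [ -4.3   0.5 -32.8] [170 161 154]
206 [ -8.    0.5 -30.5] [170 161 153]
212 [-10.9   0.5 -28.1] [170 160 152]
218 [-15.5   0.4 -26.4] [169 161 152]
224 [-157.6    0.2  -71.2] [170 162 153]
230 [-19.3   0.4 -21.4] [169 157 151]
236 [-15.    0.5 -16.7] [168 158 149]
242 [-13.    0.5 -12.6] [168 160 151]
248 [-8.3  0.5 -7.3] [167 158 149]
254 [-5.3  0.5 -2.4] [168 159 151]
260 [252.4   0.9 123.7] [233 225 222]
25.890864718358102 [519.27208664  89.29156097 258.63222457]
```

View pics/w10.png

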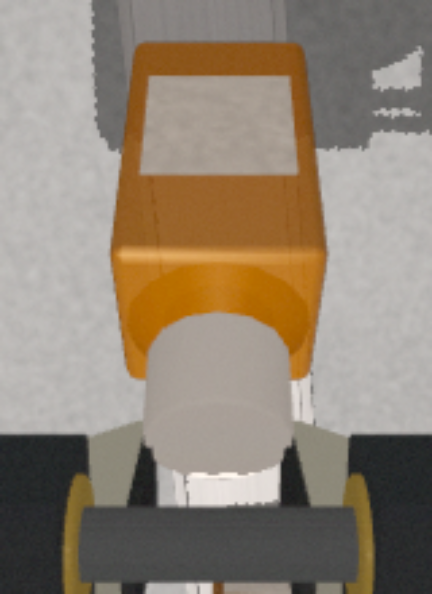

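View pics/s10.png

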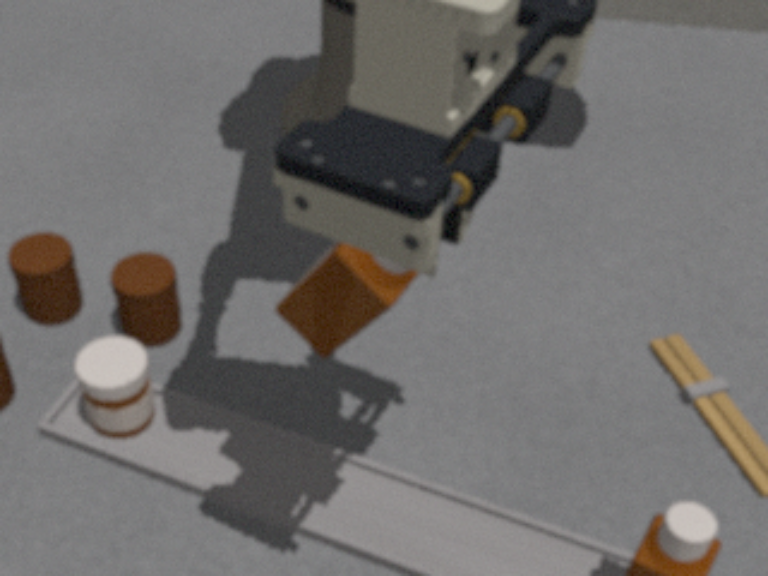

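```bash
python3 -m handwheel '[[[0.8,0,0,0],[1.6,0,0,-0.03],[2.2,0,0,-0.03],[2.2,0,0,-0.03],[2.2,0,0,0],[2.0,0,0,0],[1.4,0,0,0],[0.8,0,0,0]]]' 0
cat >> h.py <<'E'
def prof(name=None):
    o=bot.get_obs();m=bot.camera_model('wrist');p,d=bot.capture('wrist')
    M=R.from_euler('xyz',o['tcp_rot']).as_matrix()
    v,u=np.mgrid[:420,:560]; P=np.stack([(u-m['cx'])/m['fx']*d,(v-m['cy'])/m['fy']*d,d],-1)@rot(m).T+np.array(m['position']); Q=(P-o['tool_pos'])@M
    h=cv2.cvtColor(p,cv2.COLOR_RGB2HSV)
    for r in range(80,266,8):
        q=Q[r,274:290]; q=np.median(q,0)
        if -40<q[0]<130: print(r,q.round(1),p[r,281])
    if name: save(name,p)
    off(20,0)
E
python3 - <<'E'
from h import *
prof('w11')
E
```

```text
time: 11.38
tool_pos: [520.4, 89.4, 127.4]
tcp_rot: [1.795, 1.569, 3.11]
contact_force: [-0.7, 1.0, -0.8]
grip_width: 25.8
80 [ 121.5    1.1 -108.2] [137 131 131]
88 [ 122.1    1.1 -101.8] [139 133 131]
96 [121.7   1.1 -95.2] [139 135 131]
104 [ 61.7   0.9 -84.8] [141  85  25]
112 [ 53.1   0.9 -79.2] [159 126  96]
120 [ 44.3   0.9 -73.9] [167 157 147]
128 [ 36.7   0.8 -69. ] [174 162 152]
136 [ 29.6   0.8 -64.4] [175 165 153]
144 [ 22.9   0.8 -60. ] [175 164 153]
152 [ 17.6   0.8 -55.8] [143  88  23]
160 [ 11.8   0.8 -51.9] [142  85  24]
168 [  6.5   0.8 -48.1] [142  85  23]
176 [  3.8   0.8 -44.2] [208 144  58]
184 [  2.6   0.8 -40. ] [197 125  19]
192 [  0.9   0.8 -35.9] [196 124  29]
200 [ -3.6   0.8 -32.6] [174 166 156]
208 [ -8.8   0.4 -29.7] [175 167 160]
216 [-13.    0.7 -26.7] [176 166 160]
224 [-17.5   0.7 -23.9] [174 165 158]
232 [-16.6   0.7 -19.4] [174 166 159]
240 [-12.7   0.8 -13.6] [173 166 156]
248 [-8.5  0.8 -7.3] [174 164 158]
256 [-3.8  0.8 -0.5] [172 164 157]
264 [122.    1.2  66.1] [230 224 221]
t 11.4333 tcp [520.   89.3 126.8] tool shift cm [ 0.    0.67 -1.71] y ang 165.3 F [-0.2  0.1 -1.1] w 25.49646869330546 q [ 0.02  0.45  1.66  0.    1.04 -2.86]
```

View pics/w11.png

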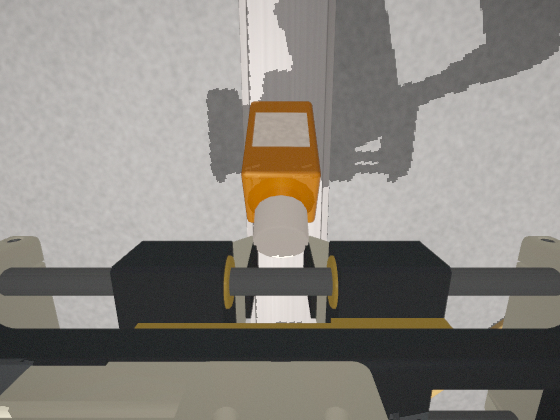

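```bash
python3 -m handwheel '[[[0.5,0.2,0,0],[1.0,0.2,0,0],[0.8,0.2,0,0],[0.3,0,0,0],[0.2,0,0,0],[0,0,0,0]]]' 0
python3 - <<'E'
from h import *
prof('w12')
E
```

```text
time: 11.93
tool_pos: [515.2, 90.9, 101.8]
tcp_rot: [-1.072, 1.57, 0.243]
contact_force: [0.2, -0.9, -1.6]
grip_width: 26.2
80 [  96.5    1.  -104.9] [140 136 134]
88 [ 95.9   1.  -99. ] [139 134 131]
96 [ 95.7   1.  -93. ] [137 133 131]
104 [ 60.6   0.9 -84.8] [147  89  31]
112 [ 51.3   0.9 -79.1] [167 146 126]
120 [ 43.3   0.8 -73.9] [169 159 148]
128 [ 35.7   0.8 -69. ] [177 166 154]
136 [ 29.1   0.4 -64.4] [179 167 158]
144 [ 23.    0.8 -60. ] [177 165 153]
152 [ 17.4   0.8 -55.9] [146  88  29]
160 [ 11.6   0.8 -51.9] [146  88  28]
168 [  5.8   0.8 -48.3] [144  87  24]
176 [  3.4   0.8 -44.3] [208 144  54]
184 [  2.1   0.8 -40.1] [201 128  25]
192 [  0.8   0.8 -36. ] [198 127  30]
200 [ -3.8   0.7 -32.7] [176 167 157]
208 [ -8.5   0.7 -29.6] [179 169 163]
216 [-13.    0.7 -26.6] [178 169 161]
224 [-17.4   0.7 -23.9] [177 168 160]
232 [-16.6   0.7 -19.4] [175 166 158]
240 [-12.3   0.7 -13.4] [175 166 159]
248 [-8.5  0.8 -7.3] [176 166 159]
256 [-3.8  0.8 -0.5] [255 250 241]
264 [96.2  1.1 53.5] [230 223 221]
t 11.9833 tcp [515.4  90.9 102. ] tool shift cm [-0.    0.18 -1.75] y ang 165.4 F [-0.5  0.6 -1.3] w 25.629367448408182 q [ 0.03  0.47  1.7   0.    0.97 -2.86]
```

```bash
python3 -m handwheel '[[[0.4,0.1,-0.2,0],[0.3,0.1,-0.4,0],[-0.1,0,-0.6,0],[-0.2,0,-0.6,0],[-0.2,0,-0.6,0],[0,0,0,0]]]' 0
python3 - <<'E'
from h import *
prof('w13')
E
```

```text
time: 12.48
tool_pos: [509.0, 68.0, 102.3]
tcp_rot: [-1.197, 1.564, 0.118]
contact_force: [0.0, 3.2, 13.8]
grip_width: 23.3
80 [  96.6    1.  -104.9] [142 136 135]
88 [ 96.6   1.  -99. ] [143 138 134]
96 [ 96.6   1.  -93. ] [142 139 135]
104 [ 96.6   1.  -87. ] [142 135 134]
112 [ 96.8   1.  -80.9] [139 135 131]
120 [ 96.7   1.  -74.6] [140 136 133]
128 [ 68.8   0.9 -68.6] [124  77  26]
136 [ 53.7   0.9 -63.5] [167 157 146]
144 [ 41.6   0.9 -58.9] [172 162 151]
152 [ 30.9   0.8 -54.6] [175 164 154]
160 [ 22.1   0.8 -50.7] [126  78  26]
168 [ 12.6   0.8 -47.3] [126  78  28]
176 [  9.3   0.8 -43.2] [187 112   0]
184 [  6.7   0.8 -39.2] [188 113   0]
192 [  4.5   0.8 -35.1] [175 146 123]
200 [ -3.7   0.8 -32.6] [175 165 158]
208 [-10.6   0.4 -30.1] [175 165 158]
216 [-16.5   0.7 -27.7] [179 170 161]
224 [-14.8   0.7 -23. ] [178 169 161]
232 [-13.4   0.8 -18.2] [179 170 163]
240 [-11.1   0.4 -12.9] [180 171 162]
248 [-9.3  0.8 -7.7] [179 171 162]
256 [-6.9  0.8 -1.9] [178 169 161]
264 [97.   1.2 53.9] [231 225 220]
t 12.5333 tcp [509.   68.2 102.2] tool shift cm [0.   0.14 0.61] y ang 165.3 F [ 0.7  3.4 13.6] w 23.22704525840473 q [-0.02  0.46  1.73  0.    0.95 -2.9 ]
```

```bash
python3 -m handwheel '[[[-0.2,0,-0.6,0],[-0.15,0,-0.6,0],[-0.1,0,-0.6,0],[0,0,-0.4,0],[0,0,0,0]]]' 0
python3 - <<'E'
from h import *
prof('w14')
s,_=bot.capture('scene'); save('s14',cv2.resize(s[60:300,150:470],None,fx=2.4,fy=2.4))
E
```

```text
time: 12.95
tool_pos: [501.0, 46.0, 104.0]
tcp_rot: [1.988, 1.57, -2.981]
contact_force: [0.7, 1.2, -0.4]
grip_width: 0.3
80 [  98.3    1.  -105.1] [138 133 132]
88 [ 98.7   1.  -99.2] [141 133 132]
96 [ 98.6   1.  -93.2] [139 135 134]
104 [ 98.4   1.  -87.1] [139 136 133]
112 [ 98.6   1.  -80.9] [139 135 133]
120 [ 98.4   1.  -74.7] [138 134 131]
128 [ 98.5   1.  -68.3] [138 131 132]
136 [ 98.7   1.  -61.9] [135 132 130]
144 [ 98.5   1.  -55.4] [137 131 131]
152 [ 66.1   0.9 -51.6] [161 151 142]
160 [ 25.6   0.8 -50.3] [108  68  27]
168 [ 17.9   0.8 -46.5] [177 111  33]
176 [ 13.5   0.8 -42.5] [176 110  30]
184 [ -7.9   0.7 -42. ] [164 155 147]
192 [-10.    0.7 -38.4] [180 172 163]
200 [-10.2   0.7 -34.2] [179 170 163]
208 [ -9.9   0.7 -29.9] [181 171 163]
216 [ -9.6   0.7 -25.6] [179 170 163]
224 [ -9.6   0.8 -21.2] [179 170 162]
232 [ -9.9   0.8 -16.9] [179 170 161]
240 [-3.3  0.8 -9.8] [147 144 139]
248 [-14.3   0.8  -9.8] [149 144 142]
256 [-24.4   0.7 -10. ] [145 143 137]
264 [-33.    0.7 -10. ] [146 142 138]
t 13.0 tcp [501.1  46.4 104. ] tool shift cm [-0.   -0.06  2.92] y ang 165.3 F [-1.1  0.   0. ] w 0.4985770972309342 q [-0.06  0.44  1.75  0.    0.95 -2.95]
```

View pics/w14.png

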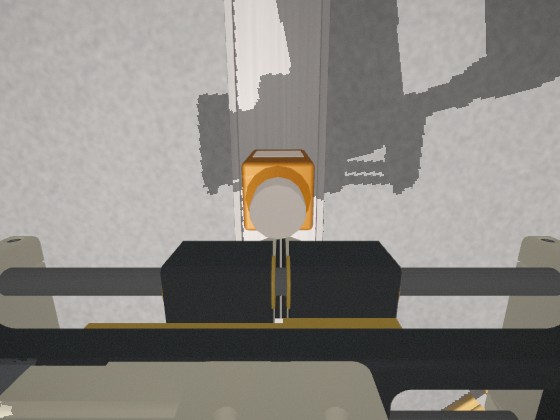

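View pics/s14.png

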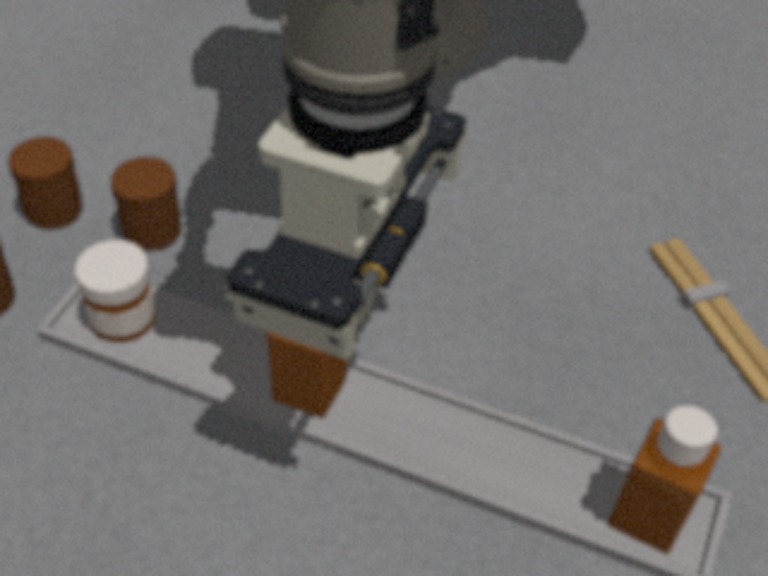

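```bash
python3 -m handwheel '[[[0,0,0.5,0],[0,0,1.5,0],[-1,0,2,0],[-3.5,0,2,0],[-4,0,2,0],[-4,0,2,0],[0,0,0,0]]]'
python3 - <<'E'
from h import *
off(20,0)
m=bot.camera_model('top'); a=np.radians(75.6);d=np.array([np.cos(a),np.sin(a)]);n=np.array([-d[1],d[0]]);ctr=np.array([504.2,55.1])
for c in ['top','scene']:
    m=bot.camera_model(c);p,D=bot.capture(c); save(c+'15',p)
    v,u=np.mgrid[:420,:560]; P=np.stack([(u-m['cx'])/m['fx']*D,(v-m['cy'])/m['fy']*D,D],-1)@rot(m).T+np.array(m['position'])
    hsv=cv2.cvtColor(p,cv2.COLOR_RGB2HSV)
    t=np.c_[((P[...,:2]-ctr)@d).ravel(),((P[...,:2]-ctr)@n).ravel(),P[...,2].ravel()]; ok=(D.ravel()>0)
    for lo,hi,h0,h1 in [(170,250,108,122),(-250,-170,60,75),(-100,60,105,122)]:
        q=t[ok&(t[:,0]>lo)&(t[:,0]<hi)&(abs(t[:,1])<45)&(t[:,2]>h0)&(t[:,2]<h1)]
        if len(q): print(c,len(q),np.median(q,0).round(1),((q.max(0)+q.min(0))/2).round(1))
m=bot.camera_model('wrist');p,D=bot.capture('wrist'); save('w15',p)
v,u=np.mgrid[:420,:560]; P=np.stack([(u-m['cx'])/m['fx']*D,(v-m['cy'])/m['fy']*D,D],-1)@rot(m).T+np.array(m['position'])
P=P[(D>0)]; t=np.c_[(P[:,:2]-ctr)@d,(P[:,:2]-ctr)@n,P[:,2]]; q=t[(abs(t[:,0])<70)&(abs(t[:,1])<45)&(t[:,2]>108)&(t[:,2]<122)]; print('wrist',len(q),np.median(q,0),q.min(0),q.max(0))
fl=t[(abs(t[:,0]+80)<30)&(abs(t[:,1])<20)];print('floor',np.median(fl[:,2]))
b=t[(abs(t[:,0])<70)&(t[:,2]<20)&(t[:,2]>9)];print('lip y',np.percentile(b[:,1],[2,50,98]))
E
```

```text
time: 13.63
tool_pos: [529.8, 144.9, 231.2]
tcp_rot: [-1.096, 1.557, 0.222]
contact_force: [0.6, -1.3, 1.0]
grip_width: 0.5
t 13.6333 tcp [529.8 144.9 231.2] tool shift cm [-0.05  0.23 -7.33] y ang 165.5 F [ 0.6 -1.3  1. ] w 0.48035419270406066 q [ 0.13  0.37  1.46  0.    1.29 -2.76]
top 151 [214.   -1.4 112.4] [214.2  -2.  112.5]
top 489 [-204.9    2.2   66.7] [-205.     1.3   66.5]
top 161 [-40.7   0.8 112.7] [-40.7   1.  112. ]
scene 319 [215.4  -6.2 114.1] [215.5  -3.6 112.9]
scene 578 [-200.9   -3.5   67.8] [-203.2   -0.7   65.6]
scene 254 [-37.6  -5.  113.9] [-38.9  -2.3 111. ]
wrist 1149 [-38.89328914  -0.27573012 113.50188405] [-53.43493098 -15.06101848 108.1841787 ] [-24.15182912  13.65354591 116.57050694]
floor 5.9106397029182745
lip y [-330.39837952  -33.76763608   37.78972421]
```

```bash
python3 -c "
import cv2
p=cv2.imread('pics/top15.png')[150:320,120:430];cv2.imwrite('pics/t15z.png',cv2.resize(p,None,fx=2.5,fy=2.5,interpolation=cv2.INTER_CUBIC))"
```

```text
(no output)
```

View pics/t15z.png

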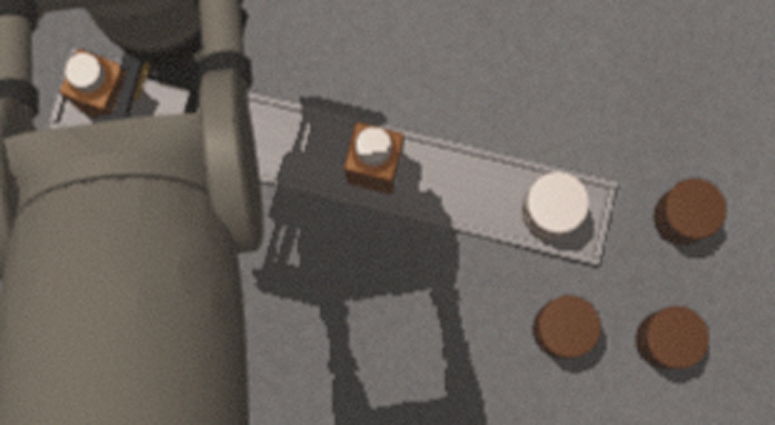

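View pics/w15.png

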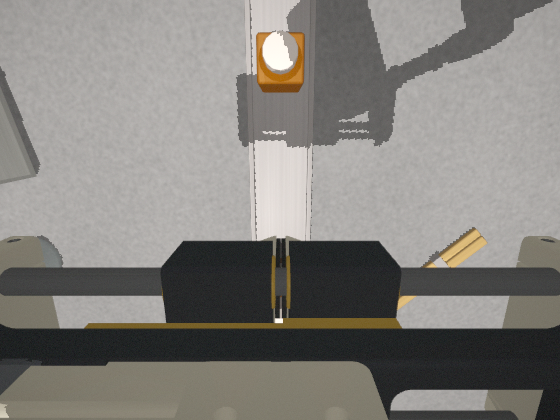

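The bottle stands at tray x ≈ -40 mm, y ≈ 0, with its cap top level at about 113.5 mm (expected 114) and clear of the robot. The neighbours read within 1–2 mm of their first positions. Handing in.

```bash
python3 -c "
from plant import bot
print(bot.get_obs()['contact_force'],bot.get_obs()['time']); print(bot.close_job())"
```

```text
[ 0.47693001 -0.51330174 -0.89636021] 13.7833
the job is handed in; nothing more can be done
None
```

The amber bottle is standing upright in the tray between its neighbours and released. I handed the job in at 13.8 s.

**How it was done:** I gripped the bottle by the outer end of its cap. Short up-and-down jerks swung it in the grip to about 56°. I then set its base edge on the tray floor and pushed it towards upright.

**Not as planned:**
- The first, deeper cap grip held the bottle rigid, so I regripped closer to the cap's end.
- In the last push the cap slipped out of the fingers, and the bottle tipped the rest of the way by itself. I never opened the fingers to release it.

**Last checks:**
- **Bottle:** it is about 40 mm from the tray's middle along the lane and within about 2 mm of the centre line. The scene camera's median put it 5 mm off the line. The cap top is level at about 113.5 mm, against 114 mm expected.
- **Neighbours:** each camera shows both within about 1 mm of where it first saw them, apart from shifts of up to 1.2 mm in the scene camera's outline midpoints, and both are upright. Top and scene camera readings differed from each other by up to about 6 mm, before and after alike.
- **Robot:** the gripper was well clear, with forces at noise level. The highest force in any reading was about 14 N, while pressing the base on the floor.

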